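Present a lens carrier over the edge of the assembly platform

ROBOT

A 7-joint arm with a two-finger parallel gripper is mounted at the origin on the work surface. World frame = base frame: x ahead of the robot, y to its left, z up, the work surface at z = 0. Lengths are in m, angles in rad, forces in N, time in s.
With the tool pointing down it reaches from about 0.4 to 0.875 m from the base axis. Payload 19.3 kg.
Tool frame: the origin (TCP) lies between the finger pads; the fingertips stand 19 mm ahead of it and the grasp point (between the pads) is the TCP; x points along the fingers, y is the direction in which the jaws open and shut, and the axes are right-handed (so a half turn about x gives the same grasp; the last joint's range is limited). The gripper opens to 85 mm and grips with 20 to 120 N. Pads are 22 mm wide; open, the fingers measure 114 mm over their backs; the gripper's body (76 mm by 85 mm) begins 54 mm behind the grasp point. The pads swing forward as they close: fully open they stand 13 mm farther back than shut.
Start: joints at [-0.07, 0.521, -0.036, 1.599, 0.021, 1.021, -0.113], TCP at [0.625, -0, 0.25] pointing down, gripper open.
Joint ranges: [-2.91, 2.91], [-0.3, 2.13], [-1.5, 1.42], [0.17, 2.43], [-1.26, 4.41], [0.16, 1.93], [-2.52, 2.52]. Speed limits (rad/s): [1.89, 1.89, 2.39, 2.39, 3.01, 3.01, 3.01].

INTERFACE

Orientations are given as [roll, pitch, yaw] about the fixed x, y, z axes, in that order (R = Rz(yaw) Ry(pitch) Rx(roll)).
In Python, from workcell import observe, grab_frame, camera_info, job_done gives the robot as it stands.
- The arm moves only by the shell command python3 -m jog 'ROWS' [FORCE]. ROWS is JSON, a list of rows, each an object of numbers: "grip": the opening, from 0 (shut) to 1 (fully open); "dx", "dy", "dz": the shift along the tool's x, y, z in units of 40 mm (1.0 is 40 mm); "rx", "ry", "rz": the turn, a rotation vector about the tool's x, y, z in rad. A call has 1 to 5 rows; each row is the pose to reach, as a shift and turn from the pose commanded when the call began, along the tool's axes at that moment; what a row does not reach only later rows make up. A row lasts 1/10 s, in which the tool goes at most 50 mm and 8.59 degrees, less where a joint would pass 70% of its speed; a pose out of reach is approached as far as the arm can. A call with a gripper value outside its range is refused whole. The fingers move at their own pace and stop on an object; FORCE is the grip in N (left out, the last holds). Time passes only in rows, so rows that repeat a pose let the fingers close. It gives the time, the measured TCP pose, the force and the opening at its end, in the units of the state.
- observe(): the state, without advancing time (a new reading comes with each control period).
- grab_frame(name): name is "scene" or "side" or "wrist"; returns the picture (400x640x3 uint8, blue, green, red); there is no depth.
- camera_info(name): a dict with "intrinsics" (3x3 intrinsics, pixels), "extrinsics" (4x4, takes a point from camera to world coordinates). Camera axes: x right, y down, z forward; pixel columns grow to the right and rows downward; lengths in m; the calibration is good to about 2 mm. A picture is of the moment at which its call begins: read the wrist's pose just before it. camera_info takes no time and is no camera call; for the wrist camera it gives the pose at the moment of the call.
- job_done(): hands the job in, once; it reports no verdict.
The state is a dict: "clock": time; "qpos": joint angles; "qd": joint speeds; "joint_efforts": joint torques, N m; "position": TCP position; "tool_rot": TCP orientation; "force": force on the tool from outside, world axes, zero at the start; "moment": the same for the moment, N m; "grip_width": finger opening in m.
Only numpy, scipy, OpenCV 4.12 (cv2) and the standard library are available. Lean on these libraries where they do the work, as an engineer would, in place of code of your own. Each camera call takes 0.05 s, during which the arm holds its last target. There are 200 camera calls.

TASK

Push the larger, oblong lens carrier plate across the black platform towards the platform's far edge, away from the robot, until it sticks out 40 mm over that edge, which brings the dark groove across it right above the edge, and leave it lying flat and square to the edge so that the next station can clamp it. Only push it with the fingertips, never lift or tip it, and do not disturb the small square plate, the lens barrel or the things around. Finish with the robot clear.

Things in the scene. Friction and masses are not known exactly. Their poses are not given: they have to be found in the camera images.
- platform: Fixed raised platform with a black top, 260 mm (x) by 420 mm (y), top surface 50 mm above the bench. Origin: centre of its underside, on the bench. Its x axis points away from the robot, square to the far edge; y along the edge; it can be turned up to 0.2 rad either way.
- platform_edge (a point): Middle of the platform's far top edge, 130 mm along the platform's x from its centre, 50 mm above the bench; axes as the platform.
- carrier: Loose plate to push: oblong, aluminium, 120 mm (x) by 95 mm (y), 8 mm thick, 0.18 to 0.31 kg, two round lens windows, a dark groove (3 mm wide) along y 40 mm behind its leading edge. Starts flat, wholly on the platform, up to 0.3 rad askew. Origin: centre of its underside; x points to the leading edge, which faces the far edge. Slides by dry friction, no guides; tips off if over half sticks out.
- carrier_lead (a point): Middle of the carrier's leading edge, 60 mm along the carrier's x from its centre, half-way up its thickness (4 mm above its underside); axes as the carrier.
- blank: Small loose square plate, aluminium, 72 by 72 mm, 8 mm thick, one lens window, on the platform beside the carrier (either side, about 190 mm between centres). Leave alone. Origin: centre of its underside.
- barrel_center (a point): Loose upright bare steel lens barrel, 34 mm in diameter, 32 mm tall, standing on the platform on the robot's side of the small square plate. Leave alone. Point: its centre, half-way up.
- rinse: Loose white plastic bottle, 56 mm in diameter, 140 mm tall, on the bench left of the platform. Leave alone. Origin: centre of its underside.
- jar: Loose clear jar with white lid, 60 mm in diameter, 55 mm tall, on the bench left of the platform. Leave alone. Origin: centre of its underside.
- driver: Loose screwdriver, 150 mm long, lying on the bench right of the platform. Leave alone. Origin: underside, x along the tool.
- cup: Loose steel bowl, 70 mm in diameter, 45 mm tall, on the bench right of the platform. Leave alone. Origin: centre of its underside.
Not all that is in view belongs to the job. Leave any green look-alike of the carrier alone.

How it is judged:
At the end, for the whole second after the job is handed in: The carrier lies flat and at rest on the platform; the middle of its leading edge is 33 to 47 mm beyond the platform's far edge, its length is within 0.10 rad of square to that edge, and every other loose thing is within 15 mm of where it started (x of carrier_lead in the frame of platform_edge between 0.033 and 0.047 m and angle between the x axis of carrier and the x axis of platform, either way round below 0.1 rad and angle between carrier's own z axis and vertical below 0.04 rad and z of carrier in the frame of platform between 0.046 and 0.054 m and linear speed of carrier below 0.01 m/s and angular speed of carrier below 0.05 rad/s and distance of each of blank, rinse, jar, driver, cup, barrel_center from where it was at the start of the episode below 0.015 m); the robot touches nothing.
It fails at once if the carrier is lifted more than 10 mm off the platform (z of carrier in the frame of platform above 0.06 m).
It fails at once if the carrier is tipped (angle between carrier's own z axis and vertical above 0.12 rad).
It fails at once if a bystander is disturbed (moved more than 15 mm) (distance of any of blank, rinse, jar, driver, cup, barrel_center from where it was at the start of the episode above 0.015 m).
It also fails if it takes over 42 s, if anything falls off the work surface, if the arm or the gripper's body presses on something with over 40 N, if the wrist force passes 120 N, or if a joint passes its speed limit or range.

## Working session

There is one attempt and no reset: what is moved stays moved. The work goes in short steps, Python scripts to look and compute and a shell command to move; the robot and the scene stay as the last step left them, time stands still between calls to the robot, and variables do not carry over. Pictures are saved under pics/ and viewed, on a budget of 10 in all, crops included, one or two more only if the job needs it, and the job is handed in when it is done.

```bash
mkdir -p pics; ls
cat > h.py <<'E'
import numpy as np, cv2
from workcell import observe, grab_frame, camera_info, job_done
def ray(info,u,v,z):
    K=np.array(info["intrinsics"]);T=np.array(info["extrinsics"])
    d=T[:3,:3]@np.linalg.solve(K,[u,v,1.]);o=T[:3,3]
    return o+d*(z-o[2])/d[2]
def proj(info,P):
    K=np.array(info["intrinsics"]);T=np.array(info["extrinsics"])
    p=(np.atleast_2d(P)-T[:3,3])@T[:3,:3]; q=p@K.T; return q[:,:2]/q[:,2:]
E
python3 - <<'E'
from h import *
s=observe();print({k:np.round(s[k],3) for k in("clock","position","tool_rot","force","grip_width")})
for n in("scene","wrist","side"):
    im=grab_frame(n);cv2.imwrite(f"pics/{n}0.png",im)
    i=camera_info(n);print(n,np.round(i["extrinsics"],3).tolist(),np.round(i["intrinsics"],1).tolist())
E
```

```text
pics
{'clock': np.float64(0.0), 'position': array([ 0.625, -0.   ,  0.25 ]), 'tool_rot': array([-1.479,  1.57 , -3.05 ]), 'force': array([-0.338,  1.115, -0.231]), 'grip_width': np.float64(0.085)}
scene [[0.654, 0.527, -0.543, 1.152], [0.757, -0.461, 0.463, -0.6], [-0.006, -0.714, -0.7, 0.839], [0.0, 0.0, 0.0, 1.0]] [[417.1, 0.0, 322.1], [0.0, 417.1, 192.0], [0.0, 0.0, 1.0]]
wrist [[1.0, 0.0, -0.0, 0.626], [0.0, -0.957, -0.289, 0.074], [-0.0, 0.289, -0.957, 0.373], [0.0, 0.0, 0.0, 1.0]] [[276.6, 0.0, 318.3], [0.0, 276.6, 198.5], [0.0, 0.0, 1.0]]
side [[0.999, -0.029, 0.039, 0.496], [-0.048, -0.715, 0.698, -1.052], [0.008, -0.699, -0.715, 1.046], [0.0, 0.0, 0.0, 1.0]] [[391.8, 0.0, 317.5], [0.0, 391.8, 202.0], [0.0, 0.0, 1.0]]
```

View pics/scene0.png

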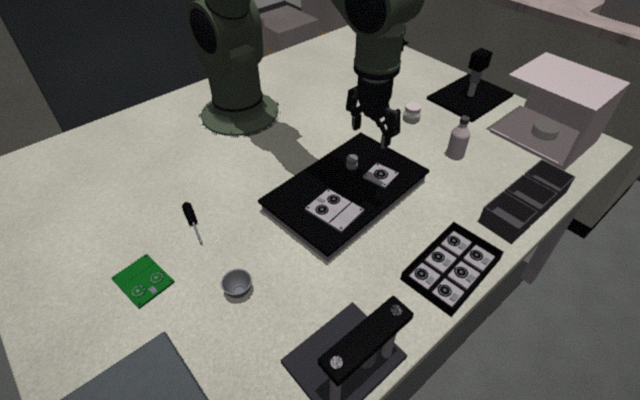

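View pics/wrist0.png

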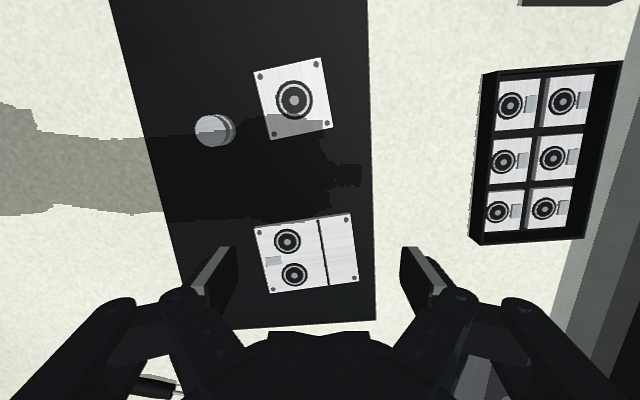

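Wrist view: carrier with corners at about (254,228), (350,213), (359,280), (270,293), its groove towards the right (the far edge). The far edge runs from (368,0) to (376,320). Next is an enlarged crop for precise reading.

Run:
```python
from h import *
im=cv2.imread("pics/wrist0.png")
c=im[190:330,230:400];c=cv2.convertScaleAbs(c,alpha=1.0)
c=np.uint8(255*(c/255.)**.5)
cv2.imwrite("pics/c1.png",cv2.resize(c,None,fx=4,fy=4,interpolation=cv2.INTER_CUBIC))
i=camera_info("wrist")
# platform far edge by gradient along rows
g=cv2.cvtColor(im,cv2.COLOR_BGR2GRAY).astype(float)
def edge(rows,c0,c1):
    P=[]
    for r in rows:
        d=np.diff(cv2.GaussianBlur(g,(3,3),0)[r,c0:c1]);k=np.argmax(d);P.append((c0+k+.5+.0,r))
    return np.array(P)
P=edge(list(range(10,200,5))+list(range(290,315,3)),360,385)
W=np.array([ray(i,u,v,.05) for u,v in P]);W=W
f=np.polyfit(W[:,1],W[:,0],1);r=W[:,0]-np.polyval(f,W[:,1]);ok=abs(r)<.003;f=np.polyfit(W[ok,1],W[ok,0],1)
print("far edge x=%.4f+%.4f*y"%(f[1],f[0]),ok.sum(),len(ok),np.round(P[:3],1),P[-3:])
for p in[(254,228),(350,213),(359,280),(270,293)]:print(np.round(ray(i,*p,.058),4))
```

```text
far edge x=0.6902+-0.0832*y 47 47 [[367.5  10. ]
 [367.5  15. ]
 [367.5  20. ]] [[375.5 308. ]
 [375.5 311. ]
 [375.5 314. ]]
[ 0.5471 -0.0592  0.058 ]
[ 0.6643 -0.0396  0.058 ]
[ 0.6792 -0.1324  0.058 ]
[ 0.5621 -0.1521  0.058 ]
```

View pics/c1.png

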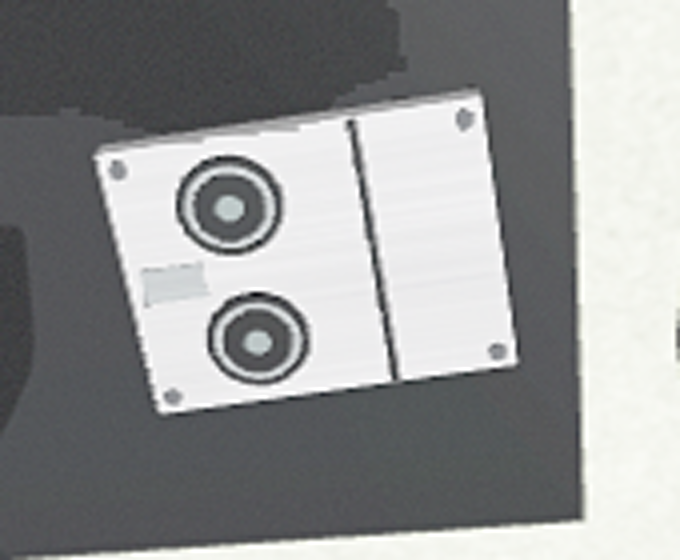

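Corner readings agree with 120 × 95 mm. Carrier yaw is about 0.164, platform yaw about 0.083, and the lead sits 25.5 mm short of the edge. My plan is to part the fingers along the platform's y axis and push the rear edge with both fingertips.

```bash
cat >> h.py <<'E'
from scipy.spatial.transform import Rotation as Ro
A=np.arctan(0.0832); N=np.array([np.cos(A),np.sin(A)]);T_=np.array([-N[1],N[0]]);S0=0.6902*np.cos(A)
def rel(s,t,z,sign=1):
    o=observe();R=Ro.from_euler('xyz',o["tool_rot"])
    p=np.r_[s*N+t*T_,z]; y=sign*np.r_[T_,0];x=np.array([0,0,-1.])
    G=Ro.from_matrix(np.c_[x,y,np.cross(x,y)])
    print("pos",np.round(o["position"],4),"s,t",np.round([o["position"][:2]@N,o["position"][:2]@T_],4),"F",np.round(o["force"],1),"w",round(o["grip_width"],4),"clk",round(o["clock"],2))
    print("d units",np.round(R.inv().apply(p-o["position"])/.04,3),"rot",np.round((R.inv()*G).as_rotvec(),3))
E
python3 - <<'E'
from h import *
print("S0",S0); o=observe();print(np.round(Ro.from_euler('xyz',o["tool_rot"]).as_matrix(),3),np.round(o["qpos"],3))
rel(.515,-.1465,.12,1);rel(.515,-.1465,.12,-1)
E
```

```text
S0 0.6878234660867807
[[-0.001  1.    -0.   ]
 [-0.    -0.    -1.   ]
 [-1.    -0.001  0.   ]] [-0.07   0.522 -0.036  1.6    0.021  1.021 -0.113]
pos [ 6.248e-01 -1.000e-04  2.499e-01] s,t [ 0.6226 -0.0519] F [ 0.5 -0.4 -1.3] w 0.0857 clk 0.15
d units [ 3.249 -2.482  2.581] rot [-1.654e+00 -1.000e-03  1.000e-03]
pos [ 6.248e-01 -1.000e-04  2.499e-01] s,t [ 0.6226 -0.0519] F [ 0.5 -0.4 -1.3] w 0.0857 clk 0.15
d units [ 3.249 -2.482  2.581] rot [1.488e+00 1.000e-03 1.000e-03]
```

```bash
python3 -m jog '[{"dy":-0.5,"dz":0.5,"rx":0.14,"grip":0.5},{"dy":-1,"dz":1,"rx":0.28,"grip":0.5},{"dy":-1.5,"dz":1.5,"rx":0.42,"grip":0.5},{"dy":-2,"dz":2,"rx":0.56,"grip":0.5},{"dy":-2.48,"dz":2.58,"rx":0.7,"grip":0.5}]'
python3 -m jog '[{"rx":0.14,"grip":0.5},{"rx":0.28,"grip":0.5},{"rx":0.42,"grip":0.5},{"rx":0.56,"grip":0.5},{"rx":0.7,"grip":0.5}]'
python3 -m jog '[{"rx":0.09,"grip":0.5},{"rx":0.09,"grip":0.5}]'
python3 -c "
from h import *
rel(.515,-.1465,.10,-1)"
```

```text
pos [ 6.248e-01 -1.000e-04  2.499e-01] s,t [ 0.6226 -0.0519] F [ 0.5 -0.4 -1.3] w 0.0857 clk 0.15
d units [ 3.749 -2.482  2.581] rot [1.488e+00 1.000e-03 1.000e-03]$[0]: bad value
$[0]: bad value
$[0]: bad value
```

```bash
python3 -m jog '[{"dx":0,"dy":0,"dz":0,"rx":0.14,"ry":0,"rz":0,"grip":0.5}]'; python3 -m jog --help | head -20
```

```text
clock: 0.25
position: [0.6248, -0.0002, 0.25]
tool_rot: [-1.653, 1.57, 2.919]
force: [1.4, 0.6, -0.8]
grip_width: 0.073invalid input: not JSON, or not a number
```

All keys are needed in every row. I'll finish the turn first, then shift.

```bash
python3 -m jog '[{"dx":0,"dy":0,"dz":0,"rx":0.14,"ry":0,"rz":0,"grip":0.5},{"dx":0,"dy":0,"dz":0,"rx":0.28,"ry":0,"rz":0,"grip":0.5},{"dx":0,"dy":0,"dz":0,"rx":0.42,"ry":0,"rz":0,"grip":0.5},{"dx":0,"dy":0,"dz":0,"rx":0.56,"ry":0,"rz":0,"grip":0.5},{"dx":0,"dy":0,"dz":0,"rx":0.7,"ry":0,"rz":0,"grip":0.5}]'
python3 -m jog '[{"dx":0,"dy":0,"dz":0,"rx":0.14,"ry":0,"rz":0,"grip":0.5},{"dx":0,"dy":0,"dz":0,"rx":0.28,"ry":0,"rz":0,"grip":0.5},{"dx":0,"dy":0,"dz":0,"rx":0.42,"ry":0,"rz":0,"grip":0.5},{"dx":0,"dy":0,"dz":0,"rx":0.56,"ry":0,"rz":0,"grip":0.5},{"dx":0,"dy":0,"dz":0,"rx":0.65,"ry":0,"rz":0,"grip":0.5}]'
python3 -c "
from h import *
rel(.515,-.1465,.10,-1)"
```

```text
clock: 0.75
position: [0.6249, -0.0, 0.2501]
tool_rot: [-0.655, 1.57, -3.071]
force: [-0.7, 0.1, 0.9]
grip_width: 0.0424
clock: 1.25
position: [0.6249, 0.0001, 0.2501]
tool_rot: [0.16, 1.57, -2.906]
force: [-0.3, 0.3, 1.0]
grip_width: 0.0426
pos [6.249e-01 1.000e-04 2.501e-01] s,t [ 0.6227 -0.0517] F [-0.3  0.3  1. ] w 0.0426 clk 1.25
d units [3.753 2.39  2.673] rot [-0.008  0.    -0.   ]
```

```bash
python3 -m jog '[{"dx":0,"dy":0.8,"dz":0.9,"rx":0,"ry":0,"rz":0,"grip":0.5},{"dx":0,"dy":1.6,"dz":1.8,"rx":0,"ry":0,"rz":0,"grip":0.5},{"dx":0,"dy":2.39,"dz":2.67,"rx":-0.008,"ry":0,"rz":0,"grip":0.5},{"dx":1,"dy":2.39,"dz":2.67,"rx":-0.008,"ry":0,"rz":0,"grip":0.5},{"dx":2,"dy":2.39,"dz":2.67,"rx":-0.008,"ry":0,"rz":0,"grip":0.5}]'
python3 -m jog '[{"dx":0.8,"dy":0,"dz":0,"rx":0,"ry":0,"rz":0,"grip":0.5},{"dx":1.5,"dy":0,"dz":0,"rx":0,"ry":0,"rz":0,"grip":0.5},{"dx":1.75,"dy":0,"dz":0,"rx":0,"ry":0,"rz":0,"grip":0.5},{"dx":1.75,"dy":0,"dz":0,"rx":0,"ry":0,"rz":0,"grip":0.5}]'
python3 - <<'E'
from h import *
rel(.515,-.1465,.07,-1)
cv2.imwrite("pics/w2.png",grab_frame("wrist"));
im=grab_frame("side");i=camera_info("side");print(proj(i,[.53,-.1,.07]))
u,v=np.int32(proj(i,[.58,-.08,.07])[0]);c=im[v-75:v+75,u-100:u+100];c=np.uint8(255*(c/255.)**.5)
cv2.imwrite("pics/s2.png",cv2.resize(c,None,fx=4,fy=4,interpolation=cv2.INTER_CUBIC));print(u,v)
E
```

```text
clock: 1.75
position: [0.5262, -0.1049, 0.1705]
tool_rot: [3.054, 1.568, -0.0]
force: [1.8, -0.0, -1.2]
grip_width: 0.0427
clock: 2.15
position: [0.5257, -0.104, 0.0995]
tool_rot: [-0.119, 1.569, 3.112]
force: [0.9, -0.4, -0.4]
grip_width: 0.0429
pos [ 0.5257 -0.104   0.0995] s,t [ 0.5153 -0.1472] F [ 0.9 -0.4 -0.4] w 0.0429 clk 2.15
d units [ 0.738 -0.017  0.006] rot [0.006 0.002 0.   ]
[[312.01911326 202.12214787]]
325 197
```

View pics/s2.png

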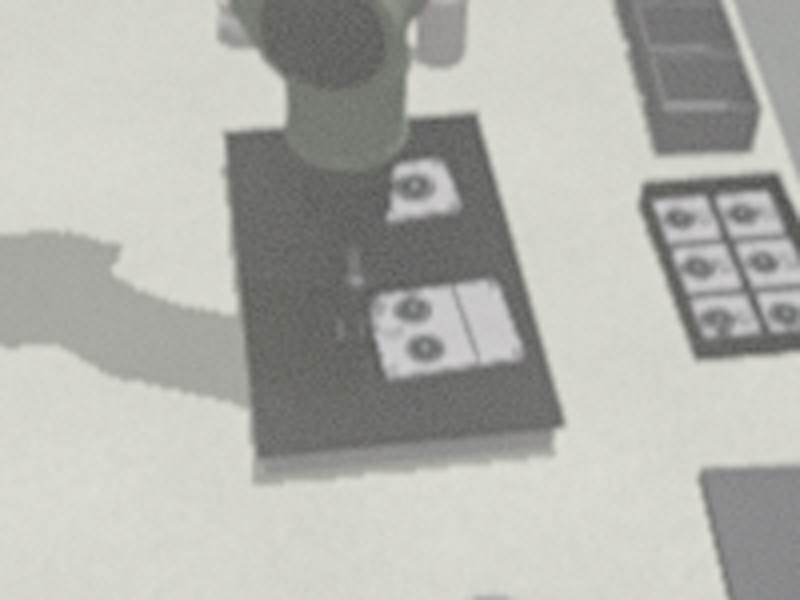

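View pics/w2.png

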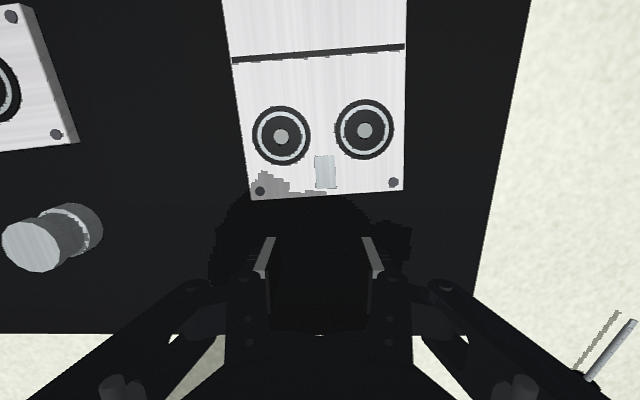

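Fingertips sit behind the carrier's rear edge, nearly centred (tips at columns 265 and 372, rear-edge middle about 327), with barrel and blank well clear to the left. I'll descend and feel for the platform.

```bash
Z='"dy":0,"dz":0,"rx":0,"ry":0,"rz":0,"grip":0.5'
python3 -m jog '[{"dx":0.35,"dy":0,"dz":0,"rx":0.006,"ry":0.002,"rz":0,"grip":0.5},{"dx":0.66,"dy":0,"dz":0,"rx":0.006,"ry":0.002,"rz":0,"grip":0.5},{"dx":0.68,"dy":0,"dz":0,"rx":0.006,"ry":0.002,"rz":0,"grip":0.5}]'
python3 -m jog '[{"dx":0.05,"dy":0,"dz":0,"rx":0,"ry":0,"rz":0,"grip":0.5},{"dx":0.05,"dy":0,"dz":0,"rx":0,"ry":0,"rz":0,"grip":0.5}]'
python3 -c "
from h import *
rel(.515,-.1465,.07,-1)
im=grab_frame('wrist')[120:300,190:430];cv2.imwrite('pics/w3.png',cv2.resize(np.uint8(255*(im/255.)**.4),None,fx=3,fy=3,interpolation=cv2.INTER_CUBIC))"
```

```text
clock: 2.55
position: [0.526, -0.1038, 0.0727]
tool_rot: [-2.964, 1.569, 0.26]
force: [0.2, 0.1, 0.8]
grip_width: 0.0425
clock: 2.75
position: [0.5264, -0.104, 0.0715]
tool_rot: [3.108, 1.568, 0.049]
force: [-0.2, -0.0, 1.1]
grip_width: 0.0426
pos [ 0.5264 -0.104   0.0715] s,t [ 0.516  -0.1473] F [-0.2 -0.   1.1] w 0.0426 clk 2.75
d units [ 0.036 -0.019  0.025] rot [-0.    -0.002 -0.   ]
```

View pics/w3.png

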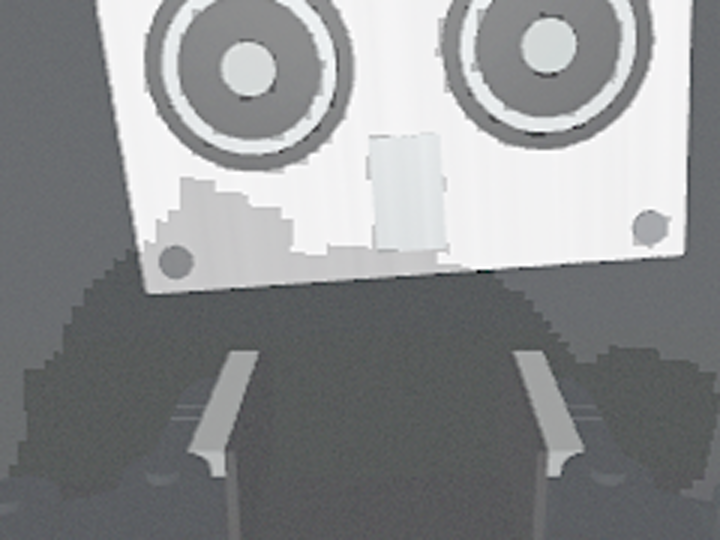

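```bash
python3 -c "
from h import *
i=camera_info('wrist')
for h in (.048,.052,.056,.060,.064):
    for ds in (.009,.011):
        print(h,ds,[np.round(proj(i,np.r_[(.516+ds)*N+(-.1473+e)*T_,h])[0],1) for e in(.0213,-.0213)])
print('observed inner (276,237.3) (361,237.3)')"
```

```text
0.048 0.009 [array([281.1, 235.1]), array([355.2, 235.1])]
0.048 0.011 [array([281. , 231.9]), array([355.3, 231.9])]
0.052 0.009 [array([280.2, 238. ]), array([356.1, 238. ])]
0.052 0.011 [array([280. , 234.7]), array([356.2, 234.7])]
0.056 0.009 [array([279.2, 241.1]), array([357. , 241.1])]
0.056 0.011 [array([279.1, 237.8]), array([357.2, 237.8])]
0.06 0.009 [array([278.2, 244.4]), array([358. , 244.4])]
0.06 0.011 [array([278. , 240.9]), array([358.2, 241. ])]
0.064 0.009 [array([277.1, 247.8]), array([359.1, 247.8])]
0.064 0.011 [array([277. , 244.3]), array([359.2, 244.3])]
observed inner (276,237.3) (361,237.3)
```

Tip height is roughly 0.056 m, so I'll feel downwards in small steps.

```bash
python3 -m jog '[{"dx":0.05,"dy":0,"dz":0,"rx":0,"ry":0,"rz":0,"grip":0.5},{"dx":0.05,"dy":0,"dz":0,"rx":0,"ry":0,"rz":0,"grip":0.5}]' | grep -E "pos|force"
python3 -m jog '[{"dx":0.04,"dy":0,"dz":0,"rx":0,"ry":0,"rz":0,"grip":0.5},{"dx":0.04,"dy":0,"dz":0,"rx":0,"ry":0,"rz":0,"grip":0.5}]'| grep -E "pos|force"
```

```text
position: [0.5263, -0.1039, 0.0691]
force: [-1.0, -0.2, -0.2]
position: [0.5262, -0.1039, 0.0673]
force: [0.1, -0.2, -0.2]
```

```bash
python3 -m jog '[{"dx":0.04,"dy":0,"dz":0,"rx":0,"ry":0,"rz":0,"grip":0.5},{"dx":0.04,"dy":0,"dz":0,"rx":0,"ry":0,"rz":0,"grip":0.5}]'| grep -E "pos|force"
python3 -m jog '[{"dx":0.04,"dy":0,"dz":0,"rx":0,"ry":0,"rz":0,"grip":0.5},{"dx":0.04,"dy":0,"dz":0,"rx":0,"ry":0,"rz":0,"grip":0.5}]'| grep -E "pos|force"
```

```text
position: [0.5263, -0.104, 0.0671]
force: [-8.8, 2.4, 30.9]
position: [0.5263, -0.104, 0.0669]
force: [-19.2, 5.0, 66.8]
```

Contact with the platform at TCP z ≈ 0.067. I'll raise to about 2.5 mm of clearance.

```bash
python3 -m jog '[{"dx":-0.14,"dy":0,"dz":0,"rx":0,"ry":0,"rz":0,"grip":0.5},{"dx":-0.14,"dy":0,"dz":0,"rx":0,"ry":0,"rz":0,"grip":0.5},{"dx":-0.14,"dy":0,"dz":0,"rx":0,"ry":0,"rz":0,"grip":0.5}]'| grep -E "pos|force"
python3 -c "
from h import *
rel(.5968,-.1465,.0695,-1)"
```

```text
position: [0.5263, -0.1039, 0.0698]
force: [0.5, 0.2, 0.4]
pos [ 0.5263 -0.1039  0.0698] s,t [ 0.5159 -0.1472] F [0.5 0.2 0.4] w 0.0429 clk 3.9
d units [ 0.013 -0.017 -2.024] rot [-0.    -0.002  0.   ]
```

```bash
python3 -m jog '[{"dx":0,"dy":0,"dz":-0.15,"rx":0,"ry":0,"rz":0,"grip":0.5},{"dx":0,"dy":0,"dz":-0.3,"rx":0,"ry":0,"rz":0,"grip":0.5},{"dx":0,"dy":0,"dz":-0.45,"rx":0,"ry":0,"rz":0,"grip":0.5},{"dx":0,"dy":0,"dz":-0.6,"rx":0,"ry":0,"rz":0,"grip":0.5},{"dx":0,"dy":0,"dz":-0.7,"rx":0,"ry":0,"rz":0,"grip":0.5}]'| grep -E "pos|force"
python3 -m jog '[{"dx":0,"dy":-0.01,"dz":-0.1,"rx":0,"ry":0,"rz":0,"grip":0.5},{"dx":0,"dy":-0.01,"dz":-0.2,"rx":0,"ry":0,"rz":0,"grip":0.5},{"dx":0,"dy":-0.01,"dz":-0.3,"rx":0,"ry":0,"rz":0,"grip":0.5},{"dx":0,"dy":-0.01,"dz":-0.4,"rx":0,"ry":0,"rz":0,"grip":0.5},{"dx":0,"dy":-0.01,"dz":-0.5,"rx":0,"ry":0,"rz":0,"grip":0.5}]'| grep -E "pos|force"
python3 -c "
from h import *
rel(.5968,-.1465,.0695,-1)
im=grab_frame('wrist');cv2.imwrite('pics/w4.png',im)"
```

```text
position: [0.5548, -0.1015, 0.0698]
force: [-0.7, 0.2, -0.9]
position: [0.5744, -0.0996, 0.07]
force: [-1.9, 0.4, -0.8]
pos [ 0.5744 -0.0996  0.07  ] s,t [ 0.5641 -0.1468] F [-1.9  0.4 -0.8] w 0.0425 clk 4.9
d units [ 0.014 -0.009 -0.817] rot [-0.    -0.002 -0.   ]
```

View pics/w4.png

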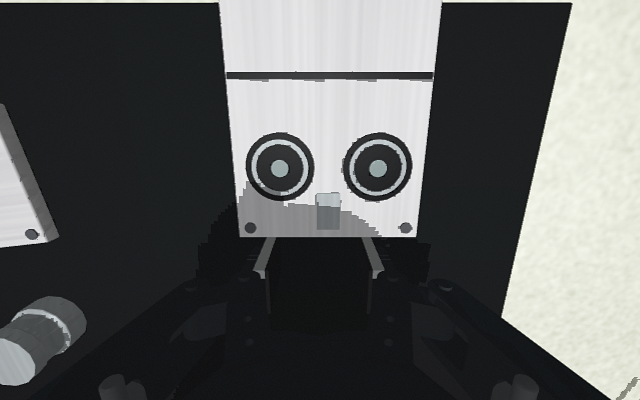

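The carrier is now square against both fingertips: groove level at row 75, far edge at row 3. I'll measure what remains from this view.

```bash
python3 -c "
from h import *
i=camera_info('wrist');st=lambda u,v,z:np.round([ray(i,u,v,z)[:2]@N,ray(i,u,v,z)[:2]@T_],4)
print('groove',st(228,75.5,.058),st(433,75.5,.058),'rear',st(241,237.5,.058),st(416,237.5,.058),'edge',st(100,3,.05),st(560,3,.05),S0)"
```

```text
groove [ 0.6568 -0.1063] [ 0.6568 -0.1984] rear [ 0.5775 -0.1058] [ 0.5775 -0.1988] edge [ 0.6876 -0.0497] [ 0.6876 -0.2544] 0.6878234660867807
```

```bash
python3 -m jog '[{"dx":0,"dy":0,"dz":-0.15,"rx":0,"ry":0,"rz":0,"grip":0.5},{"dx":0,"dy":0,"dz":-0.3,"rx":0,"ry":0,"rz":0,"grip":0.5},{"dx":0,"dy":0,"dz":-0.45,"rx":0,"ry":0,"rz":0,"grip":0.5},{"dx":0,"dy":0,"dz":-0.55,"rx":0,"ry":0,"rz":0,"grip":0.5},{"dx":0,"dy":0,"dz":-0.6,"rx":0,"ry":0,"rz":0,"grip":0.5}]'| grep -E "pos|force"
python3 -m jog '[{"dx":0,"dy":0,"dz":-0.06,"rx":0,"ry":0,"rz":0,"grip":0.5},{"dx":0,"dy":0,"dz":-0.11,"rx":0,"ry":0,"rz":0,"grip":0.5},{"dx":0,"dy":0,"dz":-0.14,"rx":0,"ry":0,"rz":0,"grip":0.5},{"dx":0,"dy":0,"dz":-0.14,"rx":0,"ry":0,"rz":0,"grip":0.5}]'| grep -E "pos|force"
python3 -c "
from h import *
rel(.595,-.1465,.0695,-1)
im=grab_frame('wrist');cv2.imwrite('pics/w5.png',im)"
```

```text
position: [0.5984, -0.0975, 0.07]
force: [-2.5, 0.2, 0.9]
position: [0.6037, -0.0971, 0.0701]
force: [0.3, 0.2, 0.1]
pos [ 0.6037 -0.0971  0.0701] s,t [ 0.5936 -0.1468] F [0.3 0.2 0.1] w 0.0426 clk 5.85
d units [ 0.014 -0.008 -0.035] rot [-0.    -0.002 -0.   ]
```

View pics/w5.png

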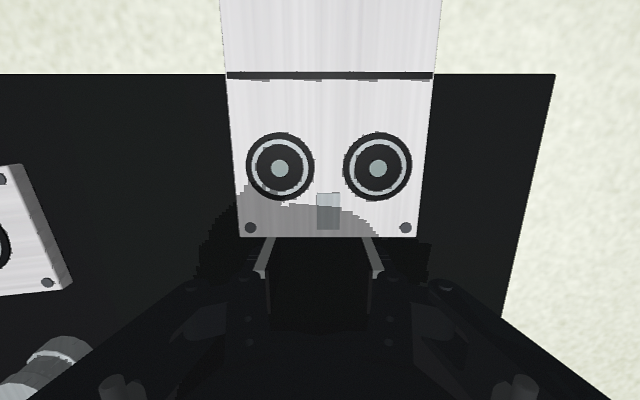

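```bash
python3 -c "
from h import *
i=camera_info('wrist');st=lambda u,v,z:np.round([ray(i,u,v,z)[:2]@N,ray(i,u,v,z)[:2]@T_],4)
print('groove',st(228,75.5,.058),st(433,75.5,.058),'rear',st(241,237.5,.058),'edge',st(100,74.3,.05),st(550,74.3,.05))"
```

```text
groove [ 0.6856 -0.1064] [ 0.6856 -0.1985] rear [ 0.6063 -0.1058] edge [ 0.6872 -0.0431] [ 0.6871 -0.2571]
```

Overhang is about 38 mm, so I'll nudge 1.6 mm more, back off, then rise.

```bash
python3 -m jog '[{"dx":0,"dy":0,"dz":-0.02,"rx":0,"ry":0,"rz":0,"grip":0.5},{"dx":0,"dy":0,"dz":-0.04,"rx":0,"ry":0,"rz":0,"grip":0.5},{"dx":0,"dy":0,"dz":-0.04,"rx":0,"ry":0,"rz":0,"grip":0.5}]'| grep -E "pos|force"
python3 -m jog '[{"dx":0,"dy":0,"dz":0.2,"rx":0,"ry":0,"rz":0,"grip":0.5},{"dx":0,"dy":0,"dz":0.6,"rx":0,"ry":0,"rz":0,"grip":0.5},{"dx":-0.8,"dy":0,"dz":0.8,"rx":0,"ry":0,"rz":0,"grip":0.5},{"dx":-1.6,"dy":0,"dz":0.8,"rx":0,"ry":0,"rz":0,"grip":0.5},{"dx":-2.4,"dy":0,"dz":0.8,"rx":0,"ry":0,"rz":0,"grip":0.5}]'| grep -E "pos|force"
python3 -m jog '[{"dx":-1,"dy":0,"dz":0,"rx":0,"ry":0,"rz":0,"grip":0.5},{"dx":-2,"dy":0,"dz":0,"rx":0,"ry":0,"rz":0,"grip":0.5},{"dx":-2,"dy":0,"dz":0,"rx":0,"ry":0,"rz":0,"grip":0.5},{"dx":-2,"dy":0,"dz":0,"rx":0,"ry":0,"rz":0,"grip":0.5}]'| grep -E "pos|force"
python3 -c "
from h import *
im=grab_frame('wrist');cv2.imwrite('pics/w6.png',im)"
```

```text
position: [0.6052, -0.097, 0.0701]
force: [-0.8, -0.6, 0.1]
position: [0.5722, -0.0998, 0.1671]
force: [0.7, 0.6, -0.3]
position: [0.5728, -0.0996, 0.2467]
force: [-0.4, -0.1, 0.3]
```

View pics/w6.png

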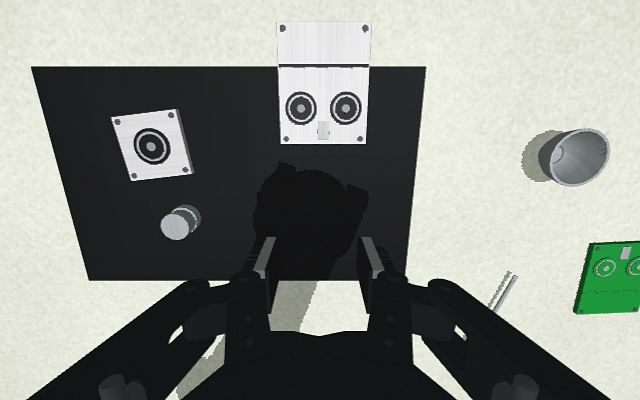

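Carrier lies with its lead edge at row 22 (columns 278 to 371) and its groove at row 66, level with the platform edge at row 67. Blank and barrel look undisturbed. A numeric check before handing in:

```bash
python3 -c "
from h import *
i=camera_info('wrist');st=lambda u,v,z:np.round([ray(i,u,v,z)[:2]@N,ray(i,u,v,z)[:2]@T_],4)
L=[st(278,21.5,.058),st(371,21.5,.058)];E=[st(40,67,.05),st(420,67,.05)]
print('lead',L,'rear',st(281,144,.058),st(366,144,.058),'edge',E,'overhang',np.mean(L,0)[0]-np.mean(E,0)[0],np.mean(L,0)[0]-S0)
print('blank corners now',[np.round(ray(i,u,v,.058),3) for u,v in[(111,117),(192,173)]],'barrel top',np.round(ray(i,174,227,.082),3))
import cv2
T0=dict(i);T0['extrinsics']=[[1,0,0,.626],[0,-.957,-.289,.074],[0,.289,-.957,.373],[0,0,0,1]]
print('before',[np.round(ray(T0,u,v,.058),3) for u,v in[(321,58),(269,139)]],'barrel top',np.round(ray(T0,208,131,.082),3))
job_done()"
```

```text
lead [array([ 0.7255, -0.107 ]), array([ 0.7255, -0.1984])] rear [ 0.6068 -0.1053] [ 0.6068 -0.1994] edge [array([0.6859, 0.1464]), array([ 0.6858, -0.2536])] overhang 0.039650000000000074 0.037676533913219346
blank corners now [array([0.627, 0.129, 0.058]), array([0.572, 0.045, 0.058])] barrel top [0.515 0.057 0.082]
before [array([0.629, 0.13 , 0.058]), array([0.571, 0.048, 0.058])] barrel top [0.513 0.058 0.082]
the job is handed in; nothing more can be done
```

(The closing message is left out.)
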